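Dust the tall lens tube, then bring it to the front of the carousel and hold it there

TASK

Take the brush from its stand and dust out the tall slim lens tube on the carousel: brush down nearly to the bottom, up to just inside the mouth and down to the bottom again, then stand the brush back in its stand and let go of it. After that take the carousel's upright handle and turn the carousel, without whirling it, until the tall slim tube stands over the steel front pointer of the base, and finish while still holding the handle so that the carousel keeps still. Leave the dry box, blower, step-up ring and filter clip where they are.

Things in the scene. Friction and masses are not known exactly. Their poses are not given: they have to be found in the camera images.
- carousel_base: fixed grey round foot of the carousel, 170 mm across, 10 mm high; origin at the centre of its underside, on the turning axis. Its -x axis points to the front: a flat steel pointer, 22 mm wide with a round end 36 mm across, sticks out that way, 60 mm beyond the platter's edge. The front faces the robot, up to 0.4 rad off either way
- front_spot (a point): point fixed to the base: 68 mm from the axis in the pointer's direction, 92 mm above the shelf; where the centre of the tall tube's mouth lies when the tube faces front exactly
- carousel: black round platter, 220 mm across, 10 mm thick, its top 22 mm above the shelf; turns without end stops about the vertical axis through its origin (centre of its underside); a light friction of 0.1 N m leaves it where it is put. Fixed on it: the tall tube and, 126 degrees anticlockwise of it from above, a short wide aluminium tube (62 mm across, 38 mm tall), 66 mm from the axis
- tube_mouth (a point): centre of the open upper end of the tall slim aluminium lens tube (46 mm outside, 70 mm tall), 68 mm from the axis on the platter's -x side, 92 mm above the shelf, z up; its bore is 38 mm wide, 65 mm deep, closed at the bottom. It starts 50 to 180 degrees away from the front, to either side
- handle: steel sleeve, 18 mm thick, 70 mm tall, spinning freely on a thin upright post fixed to the platter 90 mm from the axis, 115 degrees clockwise of the tall tube from above; it reaches from 75 to 145 mm above the shelf, above both tubes; origin at the centre of its underside, z up
- handle_top (a point): centre of the handle's top, 145 mm above the shelf
- brush: straight round cleaning brush, 175 mm long, about 50 g, standing upright in its stand with the head down; origin at the centre of the lower end of the head, z along the brush towards the grip. From the lower end: stiff black head 20 mm thick to 45 mm, steel ferrule 16 mm thick to 60 mm, wooden shaft 12 mm thick to 115 mm, wooden grip 16 mm thick to 175 mm
- brush_stand: fixed aluminium stand: upright cup 40 mm outside, 30 mm inside, 70 mm tall, inner floor 6 mm above the shelf, on a 72 mm round foot; origin at the centre of its underside, z up. It stands to the left or the right of the carousel
- dry_box: bystander: white plastic dry box with lid, 114 x 84 x 62 mm, loose, on the other side of the carousel from the brush stand; origin at the centre of its underside
- blower: bystander: matte green silicone blower lying on its side, 56 mm thick, 136 mm long with the nozzle towards its +x; origin on the shelf under the bulb's middle
- step_ring: bystander: flat stainless step-up ring, 78 mm across, 8 mm high; origin at the centre of its underside
- filter_clip: bystander: black plastic spring clip, 30 x 50 mm foot, holding a round polarizing filter 66 mm across upright, 83 mm high in all, beyond the carousel; origin at the centre of its underside
Mind the look-alikes: they are no part of the job. What is shaped like the brush but red is not meant.

How it is judged:
On the way, in this order (a step that is already met when the one before it is completed fails the run):
1. the brush's lower end is nearly at the bottom of the tall tube (horizontal distance between brush and tube_mouth below 0.022 m and z of brush in the frame of tube_mouth between -0.08 and -0.045 m), for 0.05 s.
2. the brush is drawn up to just inside the tube's mouth (horizontal distance between brush and tube_mouth below 0.022 m and z of brush in the frame of tube_mouth between -0.025 and 0 m), for 0.05 s.
3. the brush is nearly at the bottom of the tall tube again (all of step 1), for 0.05 s.
4. the brush stands in its stand again and is let go, the tall tube not yet brought to the front (z of brush in the frame of brush_stand below 0.02 m and horizontal distance between brush and brush_stand below 0.018 m and angle between brush's own z axis and vertical below 0.3 rad and contact force between the fingers and brush below 0.1 N and horizontal distance between tube_mouth and front_spot above 0.02 m), for 0.2 s.
At the end, for the whole second after the job is handed in: Tall tube centre within 10 mm (8 degrees) of the front spot, platter still (under 0.05 rad/s), fingers hold the handle with over 2 N; brush in its stand (lower end within 20 mm of the shelf and 18 mm of the stand axis, lean under 0.3 rad), not touched by the fingers (horizontal distance between tube_mouth and front_spot below 0.01 m and angular speed of carousel below 0.05 rad/s and contact force between the fingers and handle above 2 N and z of brush in the frame of brush_stand below 0.02 m and horizontal distance between brush and brush_stand below 0.018 m and angle between brush's own z axis and vertical below 0.3 rad and contact force between the fingers and brush below 0.1 N); the arm keeps its last pose, push and grip.
It fails at once if a bystander is moved by more than 20 mm (distance of any of dry_box, blower, step_ring, filter_clip from where it was at the start of the episode above 0.02 m).
It fails at once if the carousel is whirled (faster than 2.5 rad/s) (angular speed of carousel above 2.5 rad/s).
It also fails if it takes over 67 s, if anything falls off the work surface, if the arm or the gripper's body presses on something with over 40 N, if the wrist force passes 120 N, or if a joint passes its speed limit or range.

ROBOT

A 6-joint arm with a two-finger parallel gripper is mounted at the origin on the work surface. World frame = base frame: x ahead of the robot, y to its left, z up, the work surface at z = 0. Lengths are in m, angles in rad, forces in N, time in s.
With the tool pointing down it reaches from about 0.25 to 0.775 m from the base axis. Payload 8.9 kg.
Tool frame: the origin (TCP) lies midway between the tips of the shut fingers; the grasp point (between the pads) lies 19 mm behind it (grip_point_offset is the z of the grasp point in the tool frame, in m); z points along the fingers, x is the direction in which the jaws open and shut, and the axes are right-handed (so a half turn about z gives the same grasp; the last joint's range is limited). The gripper opens to 85 mm and grips with 20 to 120 N. Pads are 22 mm wide; open, the fingers measure 114 mm over their backs; the gripper's body (76 mm by 85 mm) begins 54 mm behind the grasp point. The pads swing forward as they close: fully open they stand 13 mm farther back than shut.
Start: joints at [1.091, 0.291, -0.153, 1.127, 0, 1.431], TCP at [0.175, 0.495, 0.231] pointing down, gripper open.
Joint ranges: [-2.52, 2.52], [-0.91, 1.74], [-1.3, 1.37], [-1.96, 2.02], [-1.52, 1.47], [-3.14, 3.14]. Speed limits (rad/s): [2.22, 2.22, 2.79, 3.14, 3.14, 3.14].

INTERFACE

Orientations are given as [roll, pitch, yaw] about the fixed x, y, z axes, in that order (R = Rz(yaw) Ry(pitch) Rx(roll)).
In Python, from station import * gives the robot as it stands.
- The arm moves only by the tool arm_command, never from a script. Its argument "targets" is a list that holds one entry, the list of rows, each a list of 5 numbers: the shift along the tool's x, y, z scaled (see below), then the turn about the tool's z scaled (see below), then the opening, from -1 (shut) to 1 (fully open). In form: [[[dx, dy, dz, twist, grip], ...]]. A call has 1 to 8 rows; each row shifts and turns the commanded pose from where the row before left it, along the tool's axes as they then stand; what a row does not reach is not made up. The controller multiplies each number of a shift by 0.02 m and each number of a turn by 4 degrees. A row lasts 1/10 s, in which the tool goes at most 50 mm and 8.59 degrees, less where a joint would pass 70% of its speed; a pose out of reach is approached as far as the arm can. A call with a number of a shift or a turn outside -1 to 1 is refused whole. A call with a gripper value outside its range is refused whole. The fingers move at their own pace and stop on an object; the grip force is fixed at half the most. Time passes only in rows, so rows that do not move let the fingers close. It gives the time, the measured TCP pose, the force and the opening at its end, in the units of the state.
- observe(): the state, without advancing time (a new reading comes with each control period).
- grab_frame(name): name is "scene" or "top"; returns the picture (420x560x3 uint8, red, green, blue); there is no depth.
- get_calibration(name): a dict with "K" (3x3 intrinsics, pixels), "R" (3x3) and "t" (3): a world point X has camera coordinates R X + t. Camera axes: x right, y down, z forward; pixel columns grow to the right and rows downward; lengths in m; the calibration is good to about 2 mm. A picture is of the moment at which its call begins. get_calibration takes no time and is no camera call.
- finish_job(): hands the job in, once; it reports no verdict.
The state is a dict: "time": time; "qpos": joint angles; "dq": joint speeds; "joint_efforts": joint torques, N m; "position": TCP position; "ee_rot": TCP orientation; "wrist_force": force on the tool from outside, world axes, zero at the start; "wrist_torque": the same for the moment, N m; "width": opening from 0.0 (shut) to 1.0 (fully open).
Only numpy, scipy, OpenCV 4.12 (cv2) and the standard library are available. Lean on these libraries where they do the work, as an engineer would, in place of code of your own. Each camera call takes 0.05 s, during which the arm holds its last target. There are 200 camera calls.

## Working session

There is one attempt and no reset: what is moved stays moved. The work goes in short steps, Python scripts to look and compute and a tool call to move; the robot and the scene stay as the last step left them, time stands still between calls to the robot, and variables do not carry over. Pictures are saved under pics/ and viewed, about 8 in all and at most 12, crops included, and the job is handed in when it is done.

Besides the shell and the picture viewer there is one more tool, called as name(argument=value, ...) on one line, values as JSON. arm_command: Moves the arm, as the interface text tells. Shifts and turns lie within -1 to 1; 1 stands for 0.02 m of shift or 4 degrees of turn. Its arguments: {"type":"object","properties":{"targets":{"type":"array","items":{"type":"array","items":{"type":"array","items":{"type":"number","minimum":-1,"maximum":1}}}}},"required":["targets"]}

```bash
mkdir -p pics; ls
python3 - <<'E'
from station import *
import cv2,numpy as np
s=observe();print({k:np.round(v,3).tolist() for k,v in s.items()})
for n in("scene","top"):
    im=grab_frame(n);cv2.imwrite(f"pics/{n}0.png",im[:,:,::-1])
    c=get_calibration(n);print(n,np.round(c["K"],1).tolist(),np.round(c["R"],4).tolist(),np.round(c["t"],4).tolist())
E
```

```text
pics
{'time': 0.0, 'qpos': [1.091, 0.291, -0.154, 1.127, -0.0, 1.431], 'dq': [0.0, 0.001, -0.0, 0.0, 0.002, -0.001], 'joint_efforts': [-0.002, -53.714, 33.137, 0.016, -0.0, 0.0], 'position': [0.175, 0.494, 0.231], 'ee_rot': [-3.141, 0.001, 1.23], 'wrist_force': [0.8, 0.379, 1.211], 'wrist_torque': [0.007, -0.023, -0.004], 'width': 0.997}
scene [[407.7, 0.0, 283.2], [0.0, 407.7, 202.9], [0.0, 0.0, 1.0]] [[0.0609, 0.9981, 0.0112], [0.8136, -0.0431, -0.5799], [-0.5783, 0.0444, -0.8146]] [0.0004, -0.4148, 1.4099]
top [[420.8, 0.0, 275.2], [0.0, 420.8, 202.7], [0.0, 0.0, 1.0]] [[0.0046, -0.9999, 0.0098], [-0.9818, -0.0064, -0.19], [0.1901, -0.0088, -0.9817]] [-0.0156, 0.6094, 1.0507]
```

View pics/scene0.png

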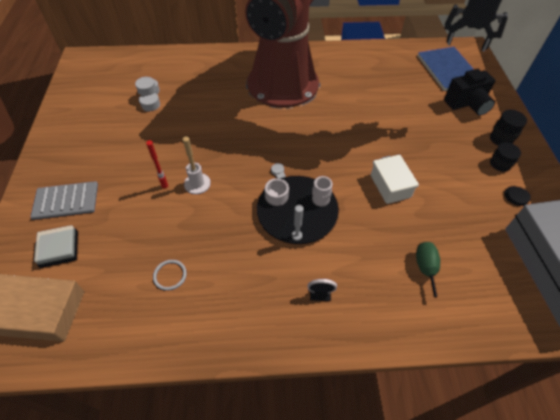

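View pics/top0.png

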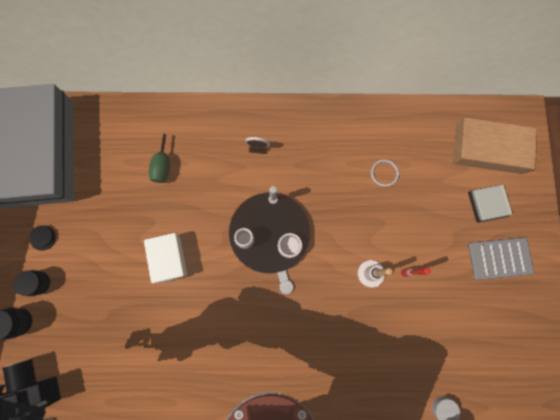

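The scene view shows these things, with pixels given as scene / top:
- **Wooden brush in the aluminium stand:** (190,150) / (385,272).
- **Red look-alike brush:** (158,165) / (415,272).
- **Tall tube:** (322,188) / (244,237).
- **Wide tube:** (277,190) / (290,244).
- **Handle:** (298,218) / (273,193).
- **Pointer:** (278,170) / (286,286).

I choose the wooden brush and check it in one close crop.

```bash
cat > h.py <<'E'
import numpy as np, cv2
from station import *
C={n:get_calibration(n) for n in("scene","top")}
def ray(n,p):
    c=C[n];R=np.array(c["R"]);t=np.array(c["t"])
    return -R.T@t, R.T@np.linalg.solve(np.array(c["K"]),[p[0],p[1],1.])
def onz(n,p,z):
    o,d=ray(n,p);return o+d*(z-o[2])/d[2]
def tri(a,b):
    (o1,d1),(o2,d2)=ray("scene",a),ray("top",b)
    s=np.linalg.lstsq(np.c_[d1,-d2],o2-o1,rcond=None)[0]
    p,q=o1+s[0]*d1,o2+s[1]*d2
    return (p+q)/2,np.linalg.norm(p-q)
def proj(n,X):
    c=C[n];v=np.array(c["K"])@(np.array(c["R"])@X+np.array(c["t"]));return v[:2]/v[2]
E
python3 - <<'E'
import cv2,numpy as np
s=cv2.imread('pics/scene0.png');t=cv2.imread('pics/top0.png')
a=cv2.resize(s[130:250,140:350],None,fx=3.6,fy=3.6,interpolation=cv2.INTER_CUBIC)[:300]
a=cv2.resize(s[130:245,145:345],None,fx=2.6*1.5,fy=2.6,interpolation=3)[:300]
a=cv2.resize(s[130:250,140:340],(500*1,300),interpolation=3)
b=cv2.resize(t[180:300,225:435],(525,300),interpolation=3)
w=np.zeros((600,800,3),np.uint8);
a=cv2.resize(s[130:245,140:345],(535,300),interpolation=3)
w[:300,:535]=a;w[300:,:525]=b
w[:300,540:800]=cv2.resize(s[172:237,260:316],(260,300),interpolation=3)
w[300:,530:800]=cv2.resize(t[225:300,225:292],(270,300),interpolation=3)
cv2.imwrite('pics/crop0.png',w)
E
```

```text
(no output)
```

View pics/crop0.png

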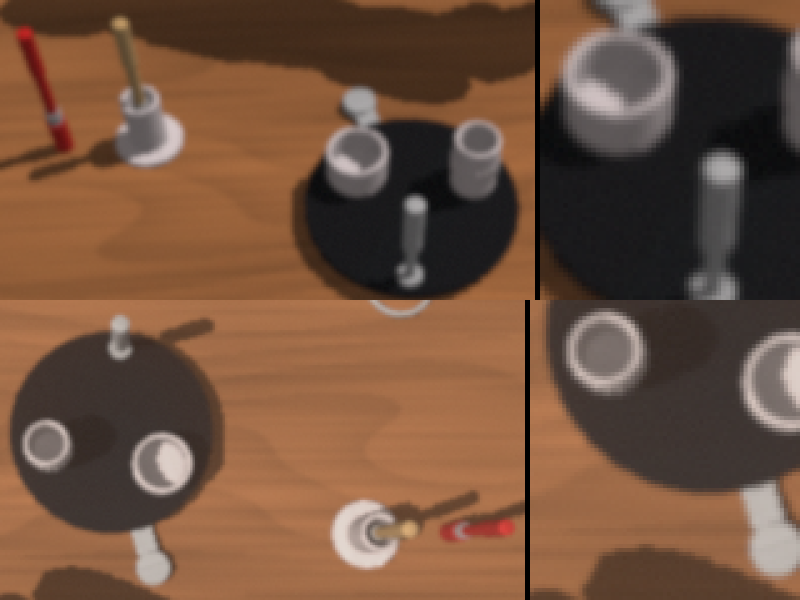

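The crop confirms the wooden brush standing in the aluminium cup. The red look-alike lies leaning beside it with no stand. Next I measure with masks and two-view triangulation.

Run:
```python
from h import *
S=cv2.imread('pics/scene0.png');T=cv2.imread('pics/top0.png')
print("cams",ray("scene",(0,0))[0].round(3),ray("top",(0,0))[0].round(3))
def blobs(im,m,box,name,amin=8):
    x0,y0,x1,y1=box;mm=np.zeros_like(m);mm[y0:y1,x0:x1]=m[y0:y1,x0:x1]
    cs,_=cv2.findContours(mm,cv2.RETR_EXTERNAL,cv2.CHAIN_APPROX_NONE);r=[]
    for c in cs:
        if cv2.contourArea(c)>=amin:
            M=cv2.moments(c);e=cv2.fitEllipse(c) if len(c)>5 else None
            r.append(c);print(name,"A",cv2.contourArea(c),"cen",round(M['m10']/M['m00'],1),round(M['m01']/M['m00'],1),"ell",np.round(e[0],1),np.round(e[1],1),round(e[2]),"bb",cv2.boundingRect(c))
    return r
def grey(im,vmin=110,smax=45):
    h=cv2.cvtColor(im,cv2.COLOR_BGR2HSV);return ((h[...,1]<smax)&(h[...,2]>vmin)).astype(np.uint8)*255
blobs(S,grey(S,90),(255,160,345,250),"S carousel");blobs(T,grey(T,120,40),(225,175,315,300),"T carousel")
blobs(S,grey(S,90),(170,155,220,200),"S stand");blobs(T,grey(T,120,40),(350,250,405,295),"T stand")
def dark(im,v): return (im.max(2)<v).astype(np.uint8)*255
for n,im,b,v in(("scene",S,(245,165,350,255),45),("top",T,(220,180,320,285),75)):
    m=cv2.morphologyEx(dark(im,v),cv2.MORPH_CLOSE,np.ones((5,5)))
    for c in blobs(im,m,b,"platter "+n,1500):
        P=np.array([onz(n,p[0],.022)[:2] for p in cv2.convexHull(c)]);cc,r=cv2.minEnclosingCircle(P.astype(np.float32));print(n,"platter",np.round(cc,4),round(r,4))
# wood colours along brush
hs=cv2.cvtColor(T,cv2.COLOR_BGR2HSV)
for nm,a,b in(("brushtop",(186.4,138.8),(389.4,271.2)),("handletop",(299.4,208.2),(273.4,188.8)),("tube",(323.2,183.7),(243.4,237.6)),("wide",(277.2,187.5),(290,244.5)),("stand cup",(193.5,168.2),(376,272.5))):
    p,e=tri(a,b);print(nm,p.round(4),round(e,4))
for nm,n,p in(("ptr S","scene",(278,170)),("ptr T","top",(286,287)),("foot S","scene",(197.6,183.5)),("foot T","top",(371,273.5))): print(nm,onz(n,p,.004).round(4))
```

```text
cams [ 1.153 -0.081  0.908] [ 0.399 -0.002  1.147]
S carousel A 33.5 cen 298.0 235.7 ell [297.9 235.5] [6.1 8.9] 36 bb (294, 231, 8, 9)
S carousel A 42.0 cen 298.7 208.5 ell [298.7 208.5] [7.2 7.7] 140 bb (295, 205, 8, 8)
S carousel A 369.0 cen 322.3 189.9 ell [322.3 189.7] [17.2 28.3] 179 bb (314, 177, 18, 27)
S carousel A 584.0 cen 277.3 186.0 ell [277.1 186.1] [21.7 39.6] 180 bb (265, 163, 24, 41)
T carousel A 184.5 cen 284.8 282.5 ell [284.9 282.6] [11.2 24.3] 162 bb (278, 270, 15, 23)
T carousel A 453.5 cen 289.3 245.0 ell [289.3 245. ] [23.7 24.4] 31 bb (277, 233, 25, 25)
T carousel A 276.0 cen 243.0 237.3 ell [243.1 237.4] [18.3 19.4] 172 bb (234, 228, 19, 20)
T carousel A 64.5 cen 271.9 195.1 ell [272.5 195.3] [ 7.8 16. ] 3 bb (268, 187, 9, 17)
S stand A 461.0 cen 196.3 180.6 ell [196.1 180.1] [23.2 28.7] 161 bb (185, 164, 25, 30)
T stand A 372.0 cen 369.0 273.5 ell [369.8 273.4] [22.5 25.2] 160 bb (358, 261, 25, 26)
platter scene A 3197.5 cen 297.0 214.8 ell [296.8 212.4] [64.  75.3] 93 bb (257, 177, 81, 67)
scene platter [0.5425 0.0028] 0.1084
platter top A 4729.5 cen 269.5 233.1 ell [269.5 233.3] [75.7 79.7] 91 bb (230, 194, 80, 78)
top platter [0.5374 0.0019] 0.1077
brushtop [ 0.4289 -0.2697  0.1792] 0.0044
handletop [ 0.6276 -0.0051  0.1448] 0.0034
tube [0.5141 0.069  0.0856] 0.0019
wide [ 0.4998 -0.0492  0.0592] 0.0035
stand cup [ 0.429  -0.2689  0.0671] 0.0001
ptr S [ 0.394  -0.0396  0.004 ]
ptr T [ 0.3914 -0.0425  0.004 ]
foot S [ 0.4317 -0.2678  0.004 ]
foot T [ 0.428  -0.2709  0.004 ]
```

Measured positions:
- **Axis:** about (0.540, 0.002).
- **Handle:** (0.628, -0.005), so the radius is 0.088 m.
- **Tube:** (0.514, 0.069) at an angle of about 111°.
- **Pointer:** about 196°, so the carousel has to turn about +85° anticlockwise.
- **Brush:** (0.429, -0.269), top at 0.18 m.

First I twist to yaw 0, so the tool axes line up with the world's.

arm_command(targets=[[[0, 0, 0, 1, 0], [0, 0, 0, 1, 0], [0, 0, 0, 1, 0], [0, 0, 0, 1, 0], [0, 0, 0, 1, 0], [0, 0, 0, 1, 0], [0, 0, 0, 1, 0], [0, 0, 0, 1, 0]]])

```text
time: 0.9
position: [0.1754, 0.4946, 0.231]
ee_rot: [3.141, 0.001, 0.669]
wrist_force: [0.2, -0.8, -0.4]
width: 0.499
```

arm_command(targets=[[[0, 0, 0, 1, 0], [0, 0, 0, 1, 0], [0, 0, 0, 1, 0], [0, 0, 0, 1, 0], [0, 0, 0, 1, 0], [0, 0, 0, 1, 0], [0, 0, 0, 1, 0], [0, 0, 0, 1, 0]]])

```text
time: 1.7
position: [0.1754, 0.4946, 0.231]
ee_rot: [3.141, 0.0, 0.11]
wrist_force: [-0.3, -0.4, 0.8]
width: 0.498
```

arm_command(targets=[[[0, 0, 0, 1, 0], [0, 0, 0, 0.62, 0], [0, 0, 0, 0, 0]]])

```text
time: 2.0
position: [0.1754, 0.4946, 0.231]
ee_rot: [3.141, 0.0, -0.001]
wrist_force: [-0.3, 0.0, -0.4]
width: 0.498
```

arm_command(targets=[[[0.317, 0.955, 0, 0, 0], [0.317, 0.955, 0, 0, 0], [0.317, 0.955, 0, 0, 0], [0.317, 0.955, 0, 0, 0], [0.317, 0.955, 0, 0, 0], [0.317, 0.955, 0, 0, 0], [0.317, 0.955, 0, 0, 0], [0.317, 0.955, 0, 0, 0]]])

```text
time: 2.8
position: [0.2262, 0.3411, 0.2312]
ee_rot: [3.141, 0.0, 0.002]
wrist_force: [0.5, -0.4, 0.4]
width: 0.503
```

arm_command(targets=[[[0.317, 0.955, 0, 0, 0], [0.317, 0.955, 0, 0, 0], [0.317, 0.955, 0, 0, 0], [0.317, 0.955, 0, 0, 0], [0.317, 0.955, 0, 0, 0], [0.317, 0.955, 0, 0, 0], [0.317, 0.955, 0, 0, 0], [0.317, 0.955, 0, 0, 0]]])

```text
time: 3.6
position: [0.2769, 0.1884, 0.2313]
ee_rot: [-3.142, 0.0, 0.002]
wrist_force: [0.9, -0.2, -0.9]
width: 0.497
```

arm_command(targets=[[[0.317, 0.955, 0, 0, 0], [0.317, 0.955, 0, 0, 0], [0.317, 0.955, 0, 0, 0], [0.317, 0.955, 0, 0, 0], [0.317, 0.955, 0, 0, 0], [0.317, 0.955, 0, 0, 0], [0.317, 0.955, 0, 0, 0], [0.317, 0.955, 0, 0, 0]]])

```text
time: 4.4
position: [0.3276, 0.0356, 0.2313]
ee_rot: [-3.142, 0.0, 0.001]
wrist_force: [0.5, 0.9, 0.7]
width: 0.502
```

arm_command(targets=[[[0.317, 0.955, 0, 0, 0], [0.317, 0.955, 0, 0, 0], [0.317, 0.955, 0, 0, 0], [0.317, 0.955, 0, 0, 0], [0.317, 0.955, 0, 0, 0], [0.317, 0.955, 0, 0, 0], [0.317, 0.955, 0, 0, 0], [0.317, 0.955, 0, 0, 0]]])

```text
time: 5.2
position: [0.3784, -0.1172, 0.2312]
ee_rot: [-3.142, 0.0, 0.001]
wrist_force: [-0.4, 0.1, 0.7]
width: 0.5
```

arm_command(targets=[[[0.317, 0.955, 0, 0, 0], [0.317, 0.955, 0, 0, 0], [0.317, 0.955, 0, 0, 0], [0.317, 0.955, 0, 0, 0], [0.317, 0.955, 0, 0, 0], [0.317, 0.955, 0, 0, 0], [0.317, 0.955, 0, 0, 0], [0.317, 0.955, 0, 0, 0]]])

```text
time: 6.0
position: [0.4291, -0.27, 0.2311]
ee_rot: [-3.141, 0.0, 0.001]
wrist_force: [0.4, 0.4, 0.6]
width: 0.503
```

Run:
```python
from h import *
s=observe();print(s["time"],s["position"],s["ee_rot"],s["qpos"])
for i,(n,b) in enumerate((("scene",(120,100,260,220)),("top",(320,220,460,340)))):
    im=grab_frame(n)[:,:,::-1];cv2.imwrite(f"pics/{n}1.png",im)
    x0,y0,x1,y1=b;c=cv2.resize(im[y0:y1,x0:x1],(395,339),interpolation=3)
    w=c if i==0 else np.hstack([w,c])
cv2.imwrite("pics/crop1.png",w)
```

```text
6.0 [ 0.42906911 -0.26995673  0.23110374] [-3.14131517e+00  2.83085640e-04  1.37433812e-03] [-7.05916110e-01  2.56883593e-01 -2.00250560e-01  1.11405766e+00
  2.69823925e-05  8.63505912e-01]
```

View pics/crop1.png

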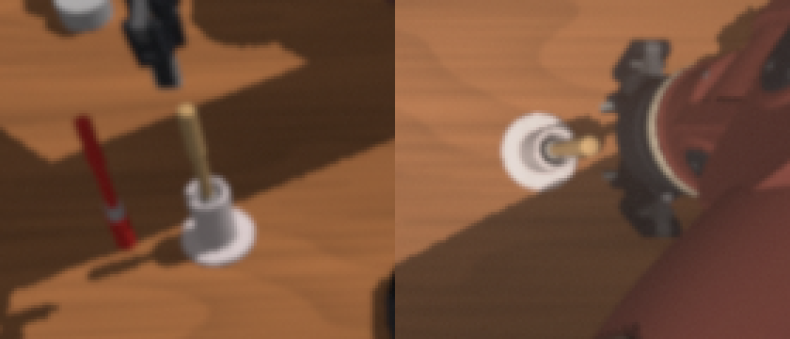

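The gripper is above and near the brush with the jaws along x, and the red stick is clear to the side. I check the predicted pixels against the picture.

Run:
```python
from h import *
for nm,X in(("tcp",(.429,-.270,.231)),("brushtop",(.429,-.2697,.181)),("stand top",(.429,-.2697,.07)),("foot",(.429,-.2697,.0))):
    print(nm,proj("scene",np.array(X)).round(1),proj("top",np.array(X)).round(1))
S=cv2.imread('pics/scene1.png');T=cv2.imread('pics/top1.png')
def wood(im,b,vmin):
    x0,y0,x1,y1=b;h=cv2.cvtColor(im,cv2.COLOR_BGR2HSV)[y0:y1,x0:x1];m=(h[...,0]>13)&(h[...,0]<25)&(h[...,2]>vmin)
    ys,xs=np.nonzero(m);return xs+x0,ys+y0,h
for nm,im,b in(("S",S,(178,130,202,172)),("T",T,(372,262,396,282))):
    x,y,h=wood(im,b,95);
    for r in (sorted(set(y)) if nm=="S" else sorted(set(x))):
        k=(y==r) if nm=="S" else (x==r); o=(x if nm=="S" else y)[k]; print(nm,r,o.min(),o.max(),len(o),end=" | ")
    print()
```

```text
tcp [181.3 123.1] [395.1 270.4]
brushtop [185.4 138.1] [388.6 271.1]
stand top [193.  167.5] [376.6 272.5]
foot [197.2 183.7] [370.2 273.2]
S 136 184 187 4 | S 137 183 188 6 | S 138 182 189 8 | S 139 182 189 8 | S 140 182 189 8 | S 141 183 189 7 | S 142 184 190 7 | S 143 186 190 5 | S 144 187 190 4 | S 145 187 190 4 | S 146 187 191 5 | S 147 188 191 4 | S 148 188 191 4 | S 149 188 191 4 | S 150 188 192 5 | S 151 189 192 4 | S 152 189 192 4 | S 153 189 192 4 | S 154 189 192 4 | S 155 190 192 3 | S 156 190 192 3 | S 157 191 192 2 | S 158 191 193 3 | S 159 191 193 3 | S 160 191 193 3 | S 161 191 194 4 | S 162 192 194 3 | S 163 190 193 3 | S 164 191 194 4 | S 165 191 194 4 | S 166 191 194 3 | S 167 191 195 4 | S 168 191 194 3 | S 169 193 195 3 | S 170 193 194 2 | 
T 373 272 272 1 | T 374 271 273 3 | T 375 270 275 6 | T 376 271 275 5 | T 377 270 275 6 | T 378 271 274 4 | T 379 270 274 5 | T 380 270 274 5 | T 381 270 274 5 | T 382 270 274 5 | T 383 269 274 6 | T 384 268 275 8 | T 385 269 275 7 | T 386 268 275 8 | T 387 268 275 8 | T 388 267 275 9 | T 389 268 274 7 | T 390 268 274 7 | T 391 269 274 6 | T 392 269 272 4 |
```

arm_command(targets=[[[0, 0, 0.95, 0, 0], [0, 0, 0.95, 0, 0], [0, 0, 0.95, 0, 0], [0, 0, 0.95, 0, 0], [0, 0, 0.95, 0, 0], [0, 0, 0, 0, 0]]])

```text
time: 6.7
position: [0.4274, -0.2674, 0.1343]
ee_rot: [-3.139, 0.003, 0.001]
wrist_force: [0.2, -0.5, 0.4]
width: 0.498
```

arm_command(targets=[[[0, 0, 0, 0, -1], [0, 0, 0, 0, -1], [0, 0, 0, 0, -1], [0, 0, 0, 0, -1], [0, 0, 0, 0, -1], [0, 0, 0, 0, -1]]])

```text
time: 7.3
position: [0.4295, -0.2697, 0.1374]
ee_rot: [3.14, -0.001, -0.0]
wrist_force: [-0.5, 1.0, 7.5]
width: 0.172
```

arm_command(targets=[[[0, 0, -0.5, 0, -1], [0, 0, -1, 0, -1], [0, 0, -1, 0, -1], [0, 0, -1, 0, -1], [0, 0, -1, 0, -1], [0, 0, -1, 0, -1], [0, 0, -0.5, 0, -1], [0, 0, 0, 0, -1]]])

```text
time: 8.1
position: [0.4296, -0.2697, 0.2578]
ee_rot: [3.14, -0.002, -0.0]
wrist_force: [0.2, 0.4, -0.8]
width: 0.172
```

Run:
```python
from h import *
s=observe();print(s["time"],s["position"],s["ee_rot"],s["width"])
for i,(n,b) in enumerate((("scene",(120,70,260,190)),("top",(320,220,460,340)))):
    im=grab_frame(n)[:,:,::-1];cv2.imwrite(f"pics/{n}2.png",im)
    x0,y0,x1,y1=b;c=cv2.resize(im[y0:y1,x0:x1],(395,339),interpolation=3)
    w=c if i==0 else np.hstack([w,c])
cv2.imwrite("pics/crop2.png",w)
```

```text
8.1 [ 0.42959998 -0.26973961  0.25781945] [ 3.13986304e+00 -2.08212488e-03 -1.37274570e-04] 0.17199383748982222
```

View pics/crop2.png

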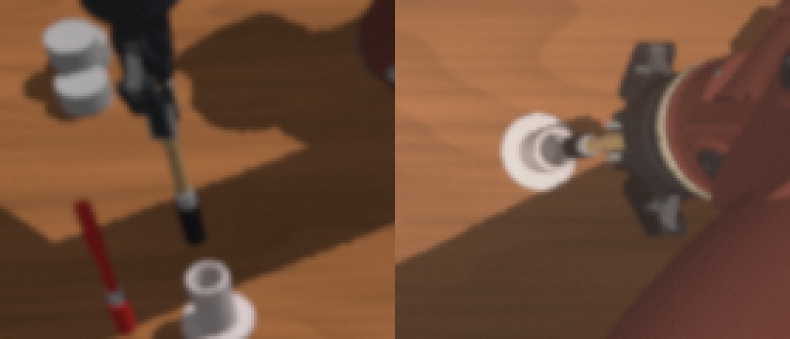

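The brush is held upright with its lower end near (189,155) in the scene view, at z about 0.127, and the cup is empty. Next I carry it over to the tall tube.

arm_command(targets=[[[0.237, -0.938, 0, 0, -1], [0.237, -0.938, 0, 0, -1], [0.237, -0.938, 0, 0, -1], [0.237, -0.938, 0, 0, -1], [0.237, -0.938, 0, 0, -1], [0.237, -0.938, 0, 0, -1]]])

```text
time: 8.8
position: [0.457, -0.1556, 0.2551]
ee_rot: [-3.141, 0.002, -0.0]
wrist_force: [-0.5, 0.5, -1.1]
width: 0.168
```

arm_command(targets=[[[0.237, -0.938, 0, 0, -1], [0.237, -0.938, 0, 0, -1], [0.237, -0.938, 0, 0, -1], [0.237, -0.938, 0, 0, -1], [0.237, -0.938, 0, 0, -1], [0.237, -0.938, 0, 0, -1]]])

```text
time: 9.4
position: [0.4854, -0.0432, 0.2551]
ee_rot: [-3.141, 0.002, -0.0]
wrist_force: [0.2, 0.2, -0.7]
width: 0.173
```

arm_command(targets=[[[0.237, -0.938, 0, 0, -1], [0.237, -0.938, 0, 0, -1], [0.237, -0.938, 0, 0, -1], [0.237, -0.938, 0, 0, -1], [0.237, -0.938, 0, 0, -1], [0.237, -0.938, 0, 0, -1], [0, 0, 0, 0, -1]]])

```text
time: 10.1
position: [0.514, 0.0702, 0.2551]
ee_rot: [-3.141, 0.002, 0.002]
wrist_force: [0.2, 0.2, 0.0]
width: 0.167
```

Run:
```python
from h import *
s=observe();print(s["time"],s["position"],s["ee_rot"],s["width"])
for i,(n,b) in enumerate((("scene",(250,110,390,230)),("top",(200,170,340,290)))):
    im=grab_frame(n)[:,:,::-1];cv2.imwrite(f"pics/{n}3.png",im)
    x0,y0,x1,y1=b;c=cv2.resize(im[y0:y1,x0:x1],(395,339),interpolation=3)
    w=c if i==0 else np.hstack([w,c])
cv2.imwrite("pics/crop3.png",w)
b=s["position"]-[0,0,.1314]
for n in C: print(n,"bottom",proj(n,b),"mouth",proj(n,np.array([.515,.068,.092])))
```

```text
10.1 [0.51401119 0.07015548 0.25506733] [-3.14103503e+00  1.82341466e-03  1.96798584e-03] 0.16706783021718075
scene bottom [324.64907197 174.20431422] mouth [322.68989589 182.44690427]
top bottom [241.54065648 235.86534059] mouth [243.27285788 236.89779681]
```

View pics/crop3.png

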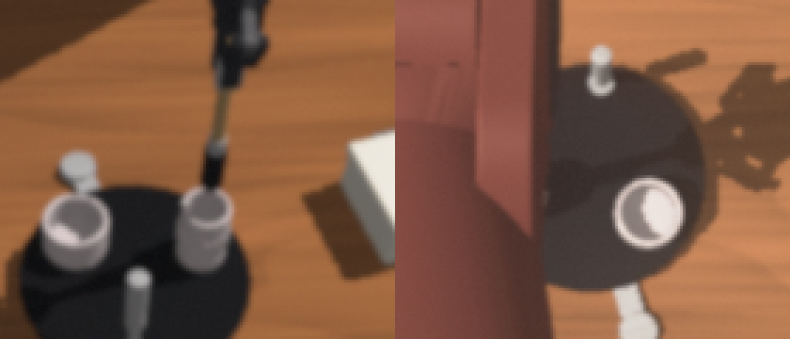

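The brush's lower end, at scene (325.5,176.6), is aligned over the tall tube's mouth at (323.4,182.7) to within about 2 mm. Now I brush down, up and down again.

arm_command(targets=[[[0, 0, 0.8, 0, -1], [0, 0, 0.8, 0, -1], [0, 0, 0.8, 0, -1], [0, 0, 0.8, 0, -1], [0, 0, 0.8, 0, -1], [0, 0, 0.4, 0, -1], [0, 0, 0, 0, -1], [0, 0, 0, 0, -1]]])

```text
time: 11.0
position: [0.5145, 0.0681, 0.1687]
ee_rot: [3.142, -0.0, -0.001]
wrist_force: [-0.2, 0.4, 0.3]
width: 0.167
```

Run:
```python
from h import *
s=observe();print(s["time"],s["position"],s["ee_rot"],s["width"],s["wrist_force"])
for i,(n,b) in enumerate((("scene",(250,110,390,230)),)):
    im=grab_frame(n)[:,:,::-1];cv2.imwrite(f"pics/{n}4.png",im)
    x0,y0,x1,y1=b;cv2.imwrite("pics/crop4.png",cv2.resize(im[y0:y1,x0:x1],(560,480),interpolation=3))
for z in(.045,.06,.115): print(proj("scene",s["position"]+[0,0,z-.1314]).round(1))
```

```text
11.0 [0.51446894 0.06807996 0.1686862 ] [ 3.14152252e+00 -2.23190312e-04 -5.50252223e-04] 0.1672788206383474 [-0.16720966  0.35680778  0.26726155]
[322.4 184.6]
[322.9 181. ]
[324.9 166.9]
```

View pics/crop4.png

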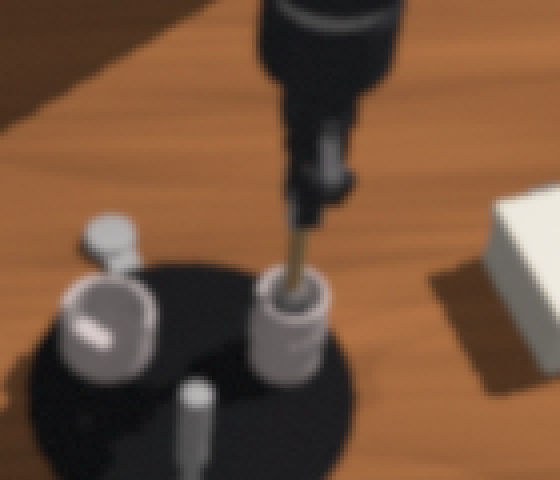

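The head is down inside the tall tube, with the ferrule top at about (323.7,183). That agrees with the prediction, about -0.055 to -0.058 m from the mouth. Now up to just inside the mouth, and down again.

arm_command(targets=[[[0, 0, -0.7, 0, -1], [0, 0, -0.7, 0, -1], [0, 0, -0.7, 0, -1], [0, 0, -0.05, 0, -1], [0, 0, 0, 0, -1], [0, 0, 0, 0, -1]]])

```text
time: 11.65
position: [0.5141, 0.0684, 0.2108]
ee_rot: [3.142, 0.001, -0.0]
wrist_force: [-0.4, 0.2, -1.5]
width: 0.174
```

Run:
```python
from h import *
s=observe();print(s["time"],s["position"],s["width"])
im=grab_frame("scene")[:,:,::-1];cv2.imwrite("pics/scene5.png",im)
for z in(.045,.06): print(proj("scene",s["position"]+[0,0,z-.1314]).round(1))
print(im[155:190,321:327].max(2).astype(int).tolist())
```

```text
11.65 [0.51407159 0.06843668 0.21083686] 0.17407716742514087
[324.  174.1]
[324.6 170.2]
[[157, 151, 135, 109, 86, 75], [156, 153, 139, 116, 95, 88], [158, 154, 140, 115, 97, 93], [158, 154, 139, 114, 95, 93], [157, 153, 136, 111, 93, 94], [155, 148, 132, 106, 93, 95], [154, 146, 127, 104, 93, 97], [154, 146, 126, 102, 92, 98], [154, 144, 121, 100, 93, 100], [153, 141, 117, 97, 93, 103], [152, 138, 113, 95, 93, 104], [150, 134, 109, 93, 95, 105], [145, 129, 106, 93, 95, 107], [140, 123, 101, 92, 97, 111], [133, 113, 96, 92, 100, 117], [124, 102, 91, 93, 103, 125], [115, 97, 93, 101, 111, 130], [103, 91, 94, 108, 117, 128], [88, 82, 91, 103, 111, 115], [75, 77, 84, 90, 94, 98], [66, 71, 77, 79, 82, 87], [56, 58, 65, 67, 68, 75], [45, 40, 45, 46, 49, 67], [33, 24, 27, 28, 34, 63], [25, 19, 18, 20, 26, 55], [20, 16, 16, 19, 25, 52], [19, 14, 17, 18, 29, 52], [18, 18, 16, 18, 31, 56], [17, 15, 17, 20, 34, 60], [16, 14, 18, 21, 36, 63], [17, 18, 17, 24, 44, 69], [31, 24, 24, 36, 56, 82], [72, 60, 57, 68, 87, 108], [118, 111, 111, 118, 130, 143], [144, 145, 150, 154, 157, 160]]
```

arm_command(targets=[[[0, 0, 0.7, 0, -1], [0, 0, 0.7, 0, -1], [0, 0, 0.7, 0, -1], [0, 0, 0.1, 0, -1], [0, 0, 0, 0, -1], [0, 0, 0, 0, -1], [0, 0, 0, 0, -1]]])

```text
time: 12.4
position: [0.5148, 0.0684, 0.1679]
ee_rot: [3.142, -0.001, -0.0]
wrist_force: [-0.1, 0.1, -0.4]
width: 0.171
```

arm_command(targets=[[[0, 0, -0.7, 0, -1], [0, 0, -0.9, 0, -1], [0, 0, -0.9, 0, -1], [0, 0, -0.9, 0, -1], [0, 0, -0.9, 0, -1], [0, 0, -0.3, 0, -1], [0, 0, 0, 0, -1]]])

```text
time: 13.1
position: [0.5149, 0.0684, 0.2601]
ee_rot: [3.142, -0.002, -0.0]
wrist_force: [-0.4, -0.7, -0.9]
width: 0.166
```

arm_command(targets=[[[-0.237, 0.938, 0, 0, -1], [-0.237, 0.938, 0, 0, -1], [-0.237, 0.938, 0, 0, -1], [-0.237, 0.938, 0, 0, -1], [-0.237, 0.938, 0, 0, -1], [-0.237, 0.938, 0, 0, -1]]])

```text
time: 13.7
position: [0.4852, -0.0447, 0.2583]
ee_rot: [-3.141, 0.001, -0.0]
wrist_force: [0.9, -0.5, -0.4]
width: 0.172
```

arm_command(targets=[[[-0.237, 0.938, 0, 0, -1], [-0.237, 0.938, 0, 0, -1], [-0.237, 0.938, 0, 0, -1], [-0.237, 0.938, 0, 0, -1], [-0.237, 0.938, 0, 0, -1], [-0.237, 0.938, 0, 0, -1]]])

```text
time: 14.3
position: [0.4567, -0.1572, 0.2583]
ee_rot: [-3.141, 0.001, -0.0]
wrist_force: [0.8, -0.6, 0.1]
width: 0.173
```

arm_command(targets=[[[-0.237, 0.938, 0, 0, -1], [-0.237, 0.938, 0, 0, -1], [-0.237, 0.938, 0, 0, -1], [-0.237, 0.938, 0, 0, -1], [-0.237, 0.938, 0, 0, -1], [-0.237, 0.938, 0, 0, -1], [0, 0, 0, 0, -1], [0, 0, 0, 0, -1]]])

```text
time: 15.1
position: [0.4286, -0.2689, 0.2585]
ee_rot: [-3.14, 0.001, -0.001]
wrist_force: [-0.1, -0.2, -0.6]
width: 0.172
```

Run:
```python
from h import *
s=observe();print(s["time"],s["position"],s["width"])
for i,(n,b) in enumerate((("scene",(120,70,260,190)),("top",(320,220,460,340)))):
    im=grab_frame(n)[:,:,::-1];cv2.imwrite(f"pics/{n}6.png",im)
    x0,y0,x1,y1=b;c=cv2.resize(im[y0:y1,x0:x1],(395,339),interpolation=3)
    w=c if i==0 else np.hstack([w,c])
cv2.imwrite("pics/crop6.png",w)
```

```text
15.1 [ 0.42859302 -0.26891385  0.25846129] 0.1721116274821969
```

View pics/crop6.png

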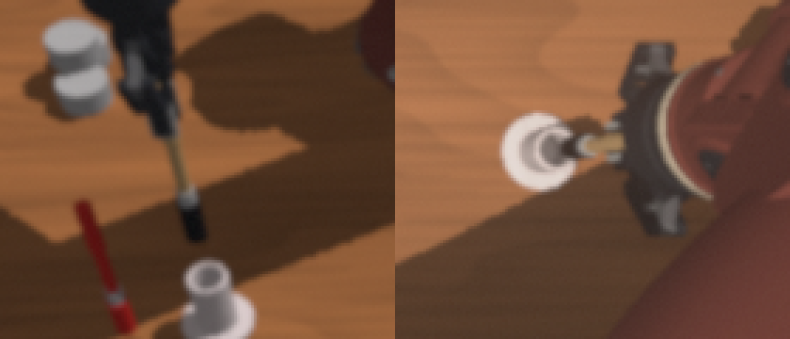

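The view is the same as just after lifting, with the brush over the empty cup. I lower it and let go.

arm_command(targets=[[[0, 0, 1, 0, -1], [0, 0, 1, 0, -1], [0, 0, 1, 0, -1], [0, 0, 1, 0, -1], [0, 0, 1, 0, -1], [0, 0, 0.6, 0, -1], [0, 0, 0.4, 0, -1], [0, 0, 0, 0, -1]]])

```text
time: 16.0
position: [0.4288, -0.2686, 0.1387]
ee_rot: [-3.141, 0.001, 0.0]
wrist_force: [-1.2, 0.3, -0.4]
width: 0.172
```

arm_command(targets=[[[0, 0, 0, 0, 0], [0, 0, 0, 0, 0], [0, 0, 0, 0, 0], [0, 0, 0, 0, 0], [0, 0, 0, 0, 0], [0, 0, 0, 0, 0], [0, 0, 0, 0, 0]]])

```text
time: 16.7
position: [0.429, -0.2692, 0.1393]
ee_rot: [3.142, 0.0, -0.0]
wrist_force: [-0.8, -0.2, 0.6]
width: 0.501
```

arm_command(targets=[[[0, 0, -0.5, 0, 0], [0, 0, -0.8, 0, 0], [0, 0, -0.9, 0, 0], [0, 0, -0.9, 0, 0], [0, 0, -0.9, 0, 0], [0, 0, -0.9, 0, 0], [0, 0, -0.6, 0, 0], [0, 0, 0, 0, 0]]])

```text
time: 17.5
position: [0.4297, -0.2698, 0.2511]
ee_rot: [3.14, -0.002, -0.0]
wrist_force: [-0.5, -0.6, 0.3]
width: 0.499
```

Run:
```python
from h import *
s=observe();print(s["time"],s["position"],s["width"])
for i,(n,b) in enumerate((("scene",(120,100,260,220)),("top",(320,220,460,340)))):
    im=grab_frame(n)[:,:,::-1];cv2.imwrite(f"pics/{n}7.png",im)
    x0,y0,x1,y1=b;c=cv2.resize(im[y0:y1,x0:x1],(395,339),interpolation=3)
    w=c if i==0 else np.hstack([w,c])
cv2.imwrite("pics/crop7.png",w)
```

```text
17.5 [ 0.42971023 -0.26983743  0.25111888] 0.4990920551006771
```

View pics/crop7.png

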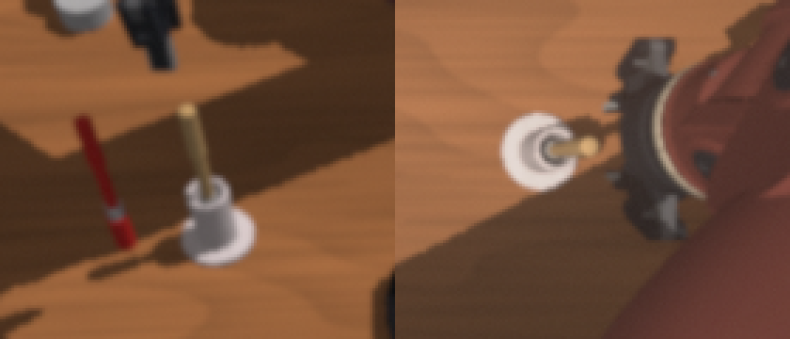

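The brush stands upright in its cup, exactly as at the start, and the gripper is clear. Now I refine the handle and pointer numbers for the turn.

Run:
```python
from h import *
T=cv2.imread('pics/top0.png');h=cv2.cvtColor(T,cv2.COLOR_BGR2HSV)
print("handle S",onz("scene",(298.9,208.5),.145),"T",onz("top",(273.3,189.6),.145))
print("tube S",onz("scene",(323.2,183.2),.092),"T",onz("top",(243.1,237.4),.092))
# pointer direction from moments of its mask (top and scene)
for n,b,vm in(("top",(272,268,300,298),120),("scene",(266,160,292,180),90)):
    im=cv2.imread(f'pics/{n}0.png');hs=cv2.cvtColor(im,cv2.COLOR_BGR2HSV)
    m=((hs[...,1]<60)&(hs[...,2]>vm));k=np.zeros_like(m);k[b[1]:b[3],b[0]:b[2]]=True;m&=k
    if n=="scene":
        m[178:]=False
    P=np.array([onz(n,(x,y),.010)[:2] for y,x in np.argwhere(m)])
    far=P[np.hypot(*(P-[.54,.002]).T)>.13]
    vx=cv2.fitLine(P.astype(np.float32),cv2.DIST_L2,0,.01,.01).ravel()
    c=far.mean(0);print(n,len(P),"far mean",c.round(4),"ang",np.degrees(np.arctan2(*(c-[.54,.002])[::-1])),"line",vx.round(4),np.degrees(np.arctan2(vx[1],vx[0])))
```

```text
handle S [ 0.62871836 -0.00465505  0.145     ] T [ 0.62535808 -0.00659299  0.145     ]
tube S [0.51749826 0.06901398 0.092     ] T [0.51373207 0.06841003 0.092     ]
top 238 far mean [ 0.3954 -0.0412] ang -163.35233519501142 line [ 0.9501  0.3118  0.4033 -0.0388] 18.170355
scene 156 far mean [ 0.3942 -0.041 ] ang -163.57221311188056 line [ 0.9849  0.1733  0.3988 -0.0398] 9.979803
```

arm_command(targets=[[[0.7, -0.94, 0, 0, 0], [0.7, -0.94, 0, 0, 0], [0.7, -0.94, 0, 0, 0], [0.7, -0.94, 0, 0, 0], [0.7, -0.94, 0, 0, 0], [0.7, -0.94, 0, 0, 0], [0.7, -0.94, 0, 0, 0]]])

```text
time: 18.3
position: [0.5269, -0.1366, 0.2481]
ee_rot: [-3.141, 0.002, -0.0]
wrist_force: [-0.4, -0.2, -0.1]
width: 0.498
```

arm_command(targets=[[[0.7, -0.94, 0, 0, 0], [0.7, -0.94, 0, 0, 0], [0.7, -0.94, 0, 0, 0], [0.7, -0.94, 0, 0, 0], [0.7, -0.94, 0, 0, 0], [0.7, -0.94, 0, 0, 0], [0.7, -0.94, 0, 0, 0], [0, 0, 0, 0, 0]]])

```text
time: 19.1
position: [0.6256, -0.0039, 0.2476]
ee_rot: [-3.141, 0.002, 0.002]
wrist_force: [-0.1, -0.8, -0.0]
width: 0.5
```

Run:
```python
from h import *
s=observe();print(s["time"],s["position"],s["width"])
for i,(n,b) in enumerate((("scene",(230,110,370,230)),("top",(200,150,340,270)))):
    im=grab_frame(n)[:,:,::-1];cv2.imwrite(f"pics/{n}8.png",im)
    x0,y0,x1,y1=b;c=cv2.resize(im[y0:y1,x0:x1],(395,339),interpolation=3)
    w=c if i==0 else np.hstack([w,c])
    print(n,proj(n,s["position"]),proj(n,s["position"]*[1,1,0]+[0,0,.145]))
cv2.imwrite("pics/crop8.png",w)
```

```text
19.1 [ 0.62556911 -0.00388782  0.24760444] 0.5003059370296233
scene [301.24268288 179.12659451] [299.12045831 207.35080293]
top [272.32066563 179.21757834] [272.19245504 189.508286  ]
```

View pics/crop8.png

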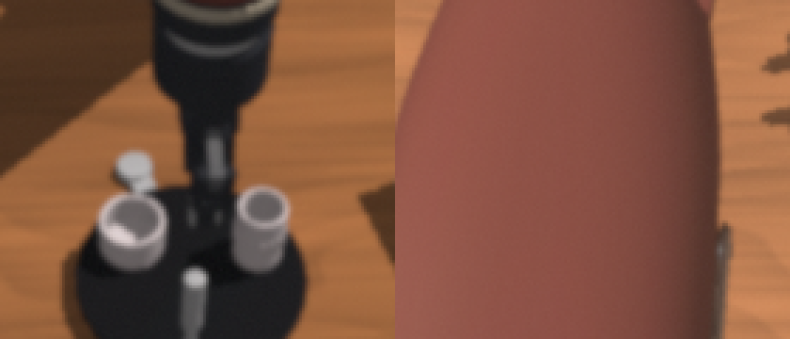

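The handle top at scene (299.5,207.5) is directly under the TCP (predicted 299.1,207.4), and the tubes are undisturbed. I descend and grip.

arm_command(targets=[[[0, 0, 1, 0, 0], [0, 0, 1, 0, 0], [0, 0, 1, 0, 0], [0, 0, 1, 0, 0], [0, 0, 1, 0, 0], [0, 0, 1, 0, 0], [0, 0, 0.9, 0, 0], [0, 0, 0, 0, 0]]])

```text
time: 20.0
position: [0.6224, -0.0068, 0.1087]
ee_rot: [-3.141, 0.005, -0.001]
wrist_force: [-0.3, -0.3, 0.1]
width: 0.499
```

arm_command(targets=[[[0, 0, 0, 0, -1], [0, 0, 0, 0, -1], [0, 0, 0, 0, -1], [0, 0, 0, 0, -1], [0, 0, 0, 0, -1], [0, 0, 0, 0, -1]]])

```text
time: 20.6
position: [0.6264, -0.0064, 0.1126]
ee_rot: [3.141, -0.003, -0.0]
wrist_force: [4.4, -1.0, 4.6]
width: 0.194
```

Run:
```python
from h import *
s=observe();p=s["position"];print(s["time"],p,s["width"],s["wrist_force"],s["ee_rot"])
c=np.array([.540,.002]);r=p[:2]-c;R=np.hypot(*r);a0=np.degrees(np.arctan2(r[1],r[0]));print("R",R,"a0",a0)
# 5 deg steps to 81.5: units (tool x=+x, tool y=-y)
a=np.radians(np.linspace(a0,81.5,25));d=np.diff(R*np.c_[np.cos(a),-np.sin(a)],axis=0)/.02
print(np.degrees(a[1]-a[0]),d.round(2).tolist(),d.sum(0))
```

```text
20.6 [ 0.62643175 -0.00636641  0.11255158] 0.19366314087623576 [ 4.42428331 -0.96955025  4.60067008] [ 3.14098205e+00 -3.15243245e-03 -1.96327988e-04]
R 0.08683572747083976 a0 -5.528884504366573
3.6262035210152743 [[0.02, -0.27], [0.0, -0.27], [-0.02, -0.27], [-0.03, -0.27], [-0.05, -0.27], [-0.07, -0.27], [-0.09, -0.26], [-0.1, -0.26], [-0.12, -0.25], [-0.13, -0.24], [-0.15, -0.23], [-0.16, -0.22], [-0.18, -0.21], [-0.19, -0.2], [-0.2, -0.19], [-0.21, -0.17], [-0.22, -0.16], [-0.23, -0.15], [-0.24, -0.13], [-0.25, -0.12], [-0.26, -0.1], [-0.26, -0.08], [-0.27, -0.07], [-0.27, -0.05]] [-3.67983042 -4.71241607]
```

arm_command(targets=[[[0.02, -0.28, 0, 0, -1], [0, -0.28, 0, 0, -1], [-0.02, -0.28, 0, 0, -1], [-0.03, -0.28, 0, 0, -1], [-0.05, -0.28, 0, 0, -1], [-0.07, -0.27, 0, 0, -1]]])

```text
time: 21.2
position: [0.6234, 0.0277, 0.1125]
ee_rot: [-3.141, -0.003, 0.0]
wrist_force: [4.6, 0.3, 4.9]
width: 0.193
```

arm_command(targets=[[[-0.09, -0.27, 0, 0, -1], [-0.1, -0.27, 0, 0, -1], [-0.12, -0.26, 0, 0, -1], [-0.13, -0.25, 0, 0, -1], [-0.15, -0.24, 0, 0, -1], [-0.16, -0.22, 0, 0, -1]]])

```text
time: 21.8
position: [0.6079, 0.0582, 0.1125]
ee_rot: [-3.141, -0.002, 0.0]
wrist_force: [3.6, 0.7, 6.4]
width: 0.193
```

arm_command(targets=[[[-0.18, -0.21, 0, 0, -1], [-0.19, -0.2, 0, 0, -1], [-0.2, -0.19, 0, 0, -1], [-0.21, -0.17, 0, 0, -1], [-0.22, -0.16, 0, 0, -1], [-0.24, -0.15, 0, 0, -1]]])

```text
time: 22.4
position: [0.583, 0.0801, 0.1125]
ee_rot: [-3.14, -0.002, 0.0]
wrist_force: [3.6, 2.1, 6.8]
width: 0.188
```

Run:
```python
from h import *
from scipy.optimize import least_squares
s=observe();p=s["position"];print(s["time"],p,s["width"],s["wrist_force"])
P=np.array([[.6264,-.0064],[.6234,.0277],[.6079,.0582],p[:2]])
f=least_squares(lambda v:np.hypot(*(P-v).T)-.09,[.54,.002]);c=f.x;print("axis",c,f.fun)
for n in("scene","top"):
    im=grab_frame(n)[:,:,::-1];cv2.imwrite(f"pics/{n}9.png",im)
r=p[:2]-c;print("handle ang",np.degrees(np.arctan2(r[1],r[0])))
ptr=np.array([.395,-.041]);d=ptr-c;pa=np.degrees(np.arctan2(d[1],d[0]))%360;print("pointer",pa,"handle target",pa-115,c+.09*np.array([np.cos(np.radians(pa-115)),np.sin(np.radians(pa-115))]))
```

```text
22.4 [0.58301839 0.08010704 0.11250201] 0.18837964989219494 [3.63211552 2.06710116 6.83069944]
axis [0.53689244 0.00285404] [-1.53276594e-05  4.88935412e-06  2.91562952e-05 -2.42837828e-05]
handle ang 59.15956489410419
pointer 197.17456982529015 handle target 82.17456982529015 [0.54914641 0.09201592]
```

arm_command(targets=[[[-0.23, -0.13, 0, 0, -1], [-0.23, -0.11, 0, 0, -1], [-0.24, -0.1, 0, 0, -1], [-0.24, -0.085, 0, 0, -1], [-0.25, -0.07, 0, 0, -1], [-0.25, -0.06, 0, 0, -1], [-0.255, -0.04, 0, 0, -1], [0, 0, 0, 0, -1]]])

```text
time: 23.3
position: [0.5479, 0.0921, 0.1125]
ee_rot: [-3.14, -0.001, 0.001]
wrist_force: [-1.2, 3.8, 11.7]
width: 0.193
```

Run:
```python
from h import *
s=observe();p=s["position"];print(s["time"],p,s["width"],s["wrist_force"])
r=p[:2]-[.5369,.0029];print("handle ang",np.degrees(np.arctan2(r[1],r[0])),np.hypot(*r))
for i,(n,b) in enumerate((("scene",(180,130,360,290)),("top",(180,170,400,330)))):
    im=grab_frame(n)[:,:,::-1];cv2.imwrite(f"pics/{n}10.png",im)
    x0,y0,x1,y1=b;c=cv2.resize(im[y0:y1,x0:x1],None,fx=2,fy=2,interpolation=3)
    w=c if i==0 else np.hstack([w,c])
cv2.imwrite("pics/crop10.png",w)
```

```text
23.3 [0.54788326 0.09210477 0.11246596] 0.19339413406971603 [-1.16279158  3.75897848 11.6691858 ]
handle ang 82.98083677625412 0.08987838303383347
```

View pics/crop10.png

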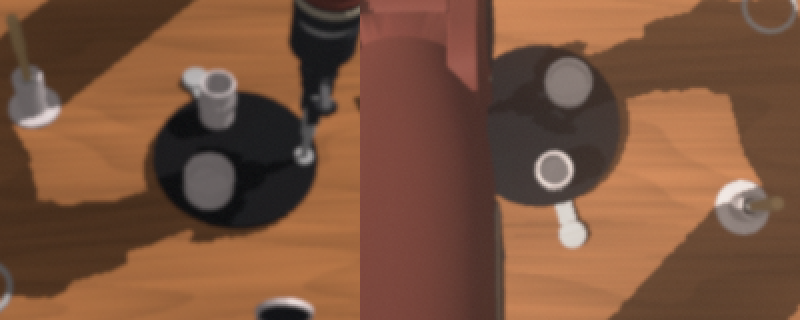

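The tall tube now stands at the pointer, with its mouth at top (276.5,254.5) and the pointer end at (286.5,286.5). The brush is still in its stand. I check the angle numerically.

Run:
```python
from h import *
T=cv2.imread('pics/top10.png');h=cv2.cvtColor(T,cv2.COLOR_BGR2HSV)
m=((h[...,1]<45)&(h[...,2]>110)).astype(np.uint8)*255
mm=np.zeros_like(m);mm[240:268,262:292]=m[240:268,262:292]
cs,_=cv2.findContours(mm,0,1);c=max(cs,key=cv2.contourArea);e=cv2.fitEllipse(c);print(e)
a=onz("top",e[0],.092);b=onz("scene",(289,171),.092);print("tube",a,b,"tri",tri((289,171),e[0]))
o=np.array([.5374,.0019])
for nm,c,q,pt in(("top",o,a[:2],[.3954,-.0412]),("scene",np.array([.5425,.0028]),b[:2],[.3942,-.0410])):
    f=lambda v:np.degrees(np.arctan2(v[1],v[0]))%360
    print(nm,"tube",f(q-c),np.hypot(*(q-c)),"ptr",f(np.array(pt)-c))
```

```text
((276.57440185546875, 254.62796020507812), (19.472061157226562, 19.783205032348633), 20.663833618164062)
tube [ 0.47110553 -0.01588952  0.092     ] [ 0.47269854 -0.01523698  0.092     ] tri (array([ 0.47126182, -0.01550652,  0.09032852]), np.float64(0.0008127355475704951))
top tube 195.02094196727614 0.0686398096568885 ptr 196.88415219435646
scene tube 194.4885343704176 0.07209422220724497 ptr 196.45436163278694
```

The tube is at about 195° and the pointer at about 196.7°, so the error is about 2°, or roughly 2 mm, well inside 10 mm. I let it settle, check the brush once more and hand in.

arm_command(targets=[[[0, 0, 0, 0, -1], [0, 0, 0, 0, -1], [0, 0, 0, 0, -1], [0, 0, 0, 0, -1], [0, 0, 0, 0, -1]]])

```text
time: 23.9
position: [0.5483, 0.0921, 0.1125]
ee_rot: [-3.14, -0.001, 0.001]
wrist_force: [-0.9, 3.2, 11.0]
width: 0.192
```

Run:
```python
from h import *
s=observe();print(s["time"],s["position"],s["width"],s["wrist_force"],np.abs(s["dq"]).max())
im=grab_frame("scene")[:,:,::-1]
a=cv2.imread("pics/scene7.png")
h=cv2.cvtColor(np.ascontiguousarray(im),cv2.COLOR_BGR2HSV)[130:172,178:202];m=(h[...,0]>13)&(h[...,0]<25)&(h[...,2]>60)&(h[...,1]<170)
print("brush top rows",im[134:142,184:189].max(2).tolist(),a[134:142,184:189].max(2).tolist())
print(finish_job())
```

```text
23.9 [0.54827046 0.09205779 0.11246045] 0.19238931434303427 [-0.86961889  3.20845457 10.95613845] 0.002599618066549409
brush top rows [[160, 159, 159, 160, 160], [153, 151, 152, 152, 153], [141, 138, 136, 140, 145], [126, 119, 118, 124, 135], [114, 108, 107, 111, 124], [110, 103, 103, 104, 112], [106, 103, 101, 101, 102], [109, 101, 99, 98, 96]] [[150, 150, 150, 149, 149], [145, 148, 148, 147, 143], [150, 155, 158, 155, 142], [161, 173, 177, 172, 152], [174, 186, 192, 187, 166], [171, 185, 192, 187, 169], [149, 166, 171, 167, 153], [118, 132, 137, 136, 131]]
the job is handed in; nothing more can be done
None
```

The job is handed in at about 24 s, with the gripper still holding the handle. `finish_job()` gives no verdict, so what follows rests on my own measurements.

- **Dusting:** I took the wooden brush, not the red look-alike, and brushed the tall tube. Its lower end went to about 55 mm below the mouth, up to about 13 mm below, then down to about 55 mm again. These depths come from arm readings, and the first two agreed with the pictures.
- **Brush:** I stood it back in its stand and let go. A picture right after showed it upright as at the start, and the last wide view still showed it in the stand.
- **Carousel:** I turned it about 88° at roughly 0.6 rad/s.

**Last checks**
- **Tube angle:** the cameras put the tube at 194.5–195.0° and the pointer at 196.5–196.9°, so about 2° short, or roughly 2–3 mm. The arm's own fit of the handle put the tube about 1° past the pointer. Both are well inside 8°, so I left it.
- **Holding still:** the joints were at rest, the opening was 0.19 (closed on the handle), and the wrist force was steady at about 11 N.
- **Brush comparison that told nothing:** a final pixel comparison at the brush top differed because the brush was then in the arm's shadow.
- **Bystanders:** I did not measure them again at the end. The arm passed well above them and the wrist force stayed low throughout.

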